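# Seat a keyed drive shaft in a spring-loaded pulley hub and hold it home

## Task

Take the keyed drive shaft (orange head) out of the wooden block, enter it upright in the bore of the bench-mounted pulley, turn it until its key slips into the keyway, and push it fully home against the spring until its flange sits on the hub. A mate will tighten the set screw, so finish while still holding the shaft pushed down with the gripper: do not let go. Leave the plain blue-headed shaft and everything else lying on the bench where it is.

Things in the scene. Friction and masses are not known exactly. Their poses are not given: they have to be found in the camera images.
- keyed_shaft: Loose steel shaft, ~0.28 kg, upright in a hole of the wooden block. Origin: centre of the shoulder (flange underside), z up, x to the key side (white lines on head and flange). Flange 40 mm across to z = 6 mm, then an orange round head 28 mm across, z = 6 to 42 mm: grip it there from above, any yaw. Below the shoulder: round shaft 20 mm across, 52 mm long
- shaft_tip (a point): Lower end of the keyed shaft, on its axis 52 mm below its origin, same axes. The lowest 4 mm taper to 15 mm across. The brass key on the +x side is 6 mm wide, reaches 14 mm from the axis and runs from the shoulder down 36 mm (plus a 4 mm wide nose, 2 mm long), so the lowest 14 mm are a plain round pilot
- rack: Fixed wooden block 180 x 80 x 70 mm (x, y, z), origin under its centre. Two blind holes 30 mm across, 60 mm deep in its top at x = -45 and +45 mm, y = 0. One shaft hangs in each by its flange, which rests on the block's top; which shaft is in which hole varies
- bore (a point): Centre of the bore's mouth on the hub's flat top face, 85 mm above the bench; z up, x towards the keyway (red mark on the white face). Bore vertical, 21.5 mm across, 60 mm deep with a spring plate in it. Keyway 8 mm wide, out to 16.5 mm from the axis, full depth, open at the top
- stand: Fixed round grey stand 124 mm across, 14 mm high, that carries the pulley; origin under its centre, below the bore. Pulley: toothed wheel 84 mm across up to 60 mm above the bench, then a hub 52 mm across up to 85 mm. The pulley can turn about the vertical axis, stiffly (0.4 N m friction), up to 1.6 rad either way
- ejector (a joint): Downward travel (m) of the brass spring plate in the bore. At 0 its top is 37 mm below the mouth; the shaft's end has pushed it to 0.015 when the flange sits on the hub (stop at 0.019). It pushes up with about 5.4 N at 0 and 10 N at 0.015, so a shaft let go springs back up
- plain_shaft: Same shaft without a key, blue head, in the other hole of the block; leave it. Origin and sizes as the keyed shaft
- tape_roll: Yellow tape roll lying flat, 64 mm across, 24 mm high, origin under its centre; leave it
- tack_jar: Jar 52 mm across, 65 mm high, black cap, origin under its centre; leave it
- glue_bottle: Bottle 56 mm across, 150 mm high, red cap, origin under its centre; leave it
- mallet: Hammer lying on the bench at the left side, along its x axis; leave it
- screwdriver: Screwdriver lying on the bench at the right side, along its x axis; leave it
- offcut: Wooden offcut 90 x 50 x 20 mm, origin under its centre; leave it

How it is judged:
By the outcome, as a careful person would: the job done as asked, in the order asked, and still so for the second after the job is handed in, while the arm keeps its last pose, push and grip.
It also fails if it takes over 38 s, if anything falls off the work surface, if the arm or the gripper's body presses on something with over 40 N, if the wrist force passes 120 N, or if a joint passes its speed limit or range.

## Robot

A 6-joint arm with a two-finger parallel gripper is mounted at the origin on the work surface. World frame = base frame: x ahead of the robot, y to its left, z up, the work surface at z = 0. Lengths are in m, angles in rad, forces in N, time in s.
With the tool pointing down it reaches from about 0.325 to 1 m from the base axis. Payload 5.1 kg.
Tool frame: the origin (TCP) lies at the very end of the fingers, on their centre line; the grasp point (between the pads) lies 19 mm behind it; z points along the fingers, y is the line along which they close (so a half turn about z gives the same grasp; the last joint's range is limited). The gripper opens to 85 mm and grips with 20 to 120 N. Pads are 22 mm wide; open, the fingers measure 114 mm over their backs; the gripper's body (76 mm by 85 mm) begins 54 mm behind the grasp point. The pads swing forward as they close: fully open they stand 13 mm farther back than shut.
Start: joints at [-1.189, 0.124, 1.65, -0, 1.367, -0.083], TCP at [0.291, -0.581, 0.21] pointing down, gripper open.
Joint ranges: [-2.61, 2.61], [-1.02, 2.33], [0.03, 2.71], [-1.35, 4.49], [0.32, 2.68], [-2.91, 2.91]. Speed limits (rad/s): [2.57, 2.57, 3.14, 3.14, 3.14, 3.14].

## Interface

Orientations are given as a rotation vector (axis times angle).
In Python, from plant import monitor, imaging, workorder gives the robot as it stands. The module is installed in compiled form; this text tells all that it offers.
- The arm moves only by the tool servo_tool, never from a script. Its argument "series" is text: rows parted by semicolons, each of 7 numbers parted by spaces: the turn, a rotation vector about the world's x, y, z in degrees, then the shift along the world's x, y, z in m, then the gripper's target within -1 to 1 (shut at 1, half-way at 0, fully open at -1). A call has 1 to 5 rows; each row shifts and turns the commanded pose from where the row before left it; what a row does not reach is not made up. A row lasts 1/8 s, in which the tool goes at most 62.5 mm and 10.7 degrees, less where a joint would pass 70% of its speed; a pose out of reach is approached as far as the arm can. A call with a gripper value outside its range is refused whole. The fingers move at their own pace and stop on an object; "newtons" is the grip in N (left out, the last holds). Time passes only in rows, so rows that do not move let the fingers close. It gives the time, the measured TCP pose, the force, the opening and the grip force at its end, in the units of the state.
- monitor.sense(): the state, without advancing time (a new reading comes with each control period).
- imaging.capture(name): name is "scene" or "top"; returns a dict with "image" (384x512x3 uint8, red, green, blue), "range_z" (384x512 float32, m along the optical axis (not along the pixel's ray), 0 where there is no reading), "vfov" (degrees; the focal length in pixels is half the picture's height over the tangent of half this angle, whatever the lens; pixels are square), "cx", "cy" (the principal point, pixels), "extrinsics" (4x4, takes a point from world to camera coordinates). Camera axes: x right, y down, z forward; pixel columns grow to the right and rows downward; lengths in m; the calibration is good to about 2 mm. A picture is of the moment at which its call begins.
- workorder.close_job(): hands the job in; it is judged then, once.
The state is a dict: "time_s": time; "joints": joint angles; "qd": joint speeds; "tau": joint torques, N m; "eef_pos": TCP position; "ee_rot": TCP orientation; "contact_force": force on the tool from outside, world axes, zero at the start; "moment": the same for the moment, N m; "gripper_width": finger opening in m; "gripper_force": force on a finger pad.
Only numpy, scipy, OpenCV 4.12 (cv2) and the standard library are available. Lean on these libraries where they do the work, as an engineer would, in place of code of your own. Each camera call takes 0.05 s, during which the arm holds its last target. There are 200 camera calls.

## Working session

There is one attempt and no reset: what is moved stays moved. The work goes in short steps, Python scripts to look and compute and a tool call to move; the robot and the scene stay as the last step left them, time stands still between calls to the robot, and variables do not carry over. Pictures are saved under pics/ and viewed, at most 10 in all, crops included, and the job is handed in when it is done.

Besides the shell and the picture viewer there is one more tool, called after ">>>" as name(argument=value, ...), one argument or row to a line, values as JSON. servo_tool: Moves the arm, as the interface text tells. Its arguments: {"type":"object","properties":{"series":{"type":"string"},"newtons":{"type":"number"}},"required":["series"]}

```bash
mkdir -p pics
cat > h.py <<'E'
import numpy as np, cv2
from plant import monitor, imaging, workorder
def cap(n,save=None):
    d=imaging.capture(n)
    if save: cv2.imwrite('pics/'+save,d['image'][:,:,::-1])
    return d
def ray(d,u,v):
    f=d['image'].shape[0]/2/np.tan(np.radians(d['vfov'])/2)
    E=d['extrinsics'];R=E[:3,:3];t=E[:3,3]
    return -R.T@t, R.T@np.array([(u-d['cx'])/f,(v-d['cy'])/f,1.])
def onz(d,u,v,z):
    c,r=ray(d,u,v); return c+r*(z-c[2])/r[2]
def cloud(d):
    h,w=d['range_z'].shape;f=h/2/np.tan(np.radians(d['vfov'])/2)
    v,u=np.mgrid[:h,:w];Z=d['range_z']
    P=np.stack([(u-d['cx'])/f*Z,(v-d['cy'])/f*Z,Z],-1)
    E=d['extrinsics'];return (P-E[:3,3])@E[:3,:3]
E
python3 - <<'E'
from h import *
for n in('scene','top'):
    d=cap(n,n+'0.png');print(n,d['vfov'],d['cx'],d['cy'],ray(d,256,192))
print(monitor.sense())
E
```

```text
scene 53.8062007428477 255.8790920422108 196.30651903040544 (array([1.11652505, 0.4773059 , 0.79771425]), array([-0.53242854, -0.48732571, -0.6922161 ]))
top 50.10793417620203 248.0380034817992 189.86884629650294 (array([ 0.48361555, -0.03503987,  1.37307395]), array([ 0.0801865 ,  0.00606214, -0.99696342]))
{'time_s': 0.1, 'joints': array([-1.18859759e+00,  1.24443260e-01,  1.65153262e+00, -1.22126375e-05,
        1.36753035e+00, -8.25972390e-02]), 'qd': array([-0.00046818, -0.00170796, -0.00150132, -0.00023308,  0.000238  ,
        0.000314  ]), 'tau': array([ 1.03682055e-04, -4.24929893e+01, -3.66654861e+01, -6.15484419e-05,
        3.92840724e-03,  1.03461304e-05]), 'eef_pos': array([ 0.29110472, -0.58050004,  0.20877666]), 'ee_rot': array([-3.05529647e+00, -7.23113971e-01,  4.66886757e-04]), 'contact_force': array([-0.19349043, -0.10112297, -0.40154487]), 'moment': array([ 0.01680546, -0.03759637,  0.02735439]), 'gripper_force': 0.0, 'gripper_width': 0.08521903551394595}
```

View pics/scene0.png

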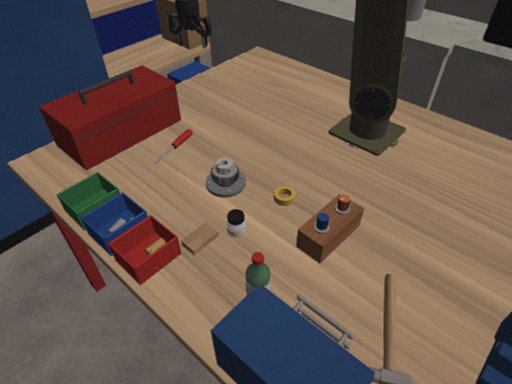

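View pics/top0.png

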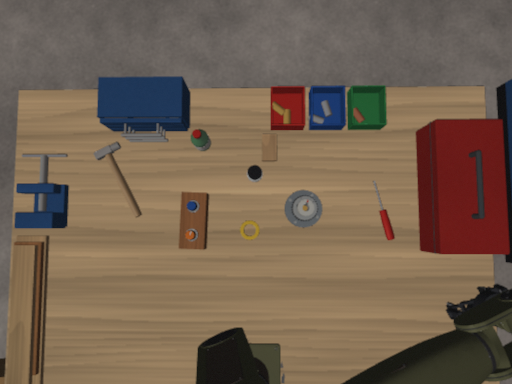

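The scene view shows the pulley at about (226,172) and the orange head at (344,202). In the top view the pulley is at (303,208), the orange head at (191,235) and the blue head at (192,206). I'll zoom in on these and measure.

Run:
```python
from h import *
t=cap('top');s=cap('scene')
z=lambda d,u,v,r,k:cv2.resize(d['image'][v-r:v+r,u-r:u+r,::-1],(k,k),interpolation=cv2.INTER_CUBIC)
cv2.imwrite('pics/z1.png',np.vstack([np.hstack([z(t,303,208,20,300),z(t,192,235,20,300)]),np.hstack([z(s,226,172,24,300),z(s,344,204,20,300)])]))
def cen(m):
    n,l,st,c=cv2.connectedComponentsWithStats(m.astype(np.uint8));
    return [(c[i].round(1),st[i][4]) for i in range(1,n) if st[i][4]>4]
for nm,d in(('top',t),('scene',s)):
    hsv=cv2.cvtColor(d['image'],cv2.COLOR_RGB2HSV).astype(int);H,S,V=[hsv[...,i] for i in range(3)]
    P=cloud(d);z=P[...,2]
    ok=(P[...,0]>.3)&(P[...,0]<.9)&(abs(P[...,1])<.45)
    print(nm,'orange',cen((H>5)&(H<16)&(S>190)&(z>.08)&(z<.13)&ok),'tall',cen(ok&(z>.105)&(z<.122)))
    for zl,zh in((.08,.09),(.105,.12),(.065,.075)):
        m=ok&(z>zl)&(z<zh)
        n,l,st,c=cv2.connectedComponentsWithStats(m.astype(np.uint8))
        for i in range(1,n):
            if st[i][4]>15:
                q=P[l==i];print(zl,c[i].round(1),st[i][4],((q.min(0)+q.max(0))/2).round(4),q.mean(0).round(4),np.ptp(q,axis=0).round(3))
```

```text
top orange [(array([189.8, 235.2]), np.int32(40))] tall [(array([176.5, 116.4]), np.int32(73)), (array([114. , 123.9]), np.int32(23)), (array([133.7, 123.8]), np.int32(20)), (array([144.7, 123.8]), np.int32(6)), (array([151.5, 123.6]), np.int32(10)), (array([199.7, 137.6]), np.int32(75)), (array([191.4, 205.1]), np.int32(68)), (array([190. , 234.2]), np.int32(70))]
0.08 [161.3 128.8] 18 [0.7921 0.2754 0.0844] [0.7917 0.2761 0.0839] [0.022 0.011 0.007]
0.08 [116. 126.] 17 [0.8014 0.4224 0.0851] [0.8018 0.423  0.0843] [0.002 0.054 0.009]
0.08 [129.9 128.6] 19 [0.7918 0.377  0.085 ] [0.7929 0.3776 0.0838] [0.021 0.009 0.009]
0.08 [145.7 137. ] 108 [0.7652 0.3265 0.0851] [0.7651 0.3259 0.0851] [0.009 0.125 0.01 ]
0.08 [305.8 207. ] 173 [ 0.5398 -0.1831  0.085 ] [ 0.5398 -0.1828  0.0855] [0.05 0.05 0.01]
0.105 [181.5 116.2] 40 [0.8376 0.2154 0.1128] [0.8247 0.2062 0.1122] [0.074 0.036 0.014]
0.105 [114.8 124. ] 21 [0.8013 0.4185 0.1136] [0.8015 0.4172 0.1122] [0.002 0.058 0.012]
0.105 [164.6 123.6] 17 [0.8018 0.2596 0.1126] [0.8016 0.2594 0.1116] [0.002 0.031 0.013]
0.105 [199.7 137.5] 73
[... 2029 characters left out ...]
8] [ 0.5533 -0.1677  0.0694] [0.042 0.043 0.009]
0.065 [ 96.  187.3] 202 [ 0.8524 -0.3902  0.0692] [ 0.8435 -0.3867  0.0685] [0.095 0.118 0.008]
0.065 [122.8 209.7] 228 [ 0.8526 -0.2596  0.0693] [ 0.8425 -0.2552  0.0686] [0.095 0.113 0.009]
0.065 [329.6 222.3] 1243 [0.5    0.1757 0.07  ] [0.5123 0.1805 0.07  ] [0.185 0.087 0.01 ]
0.065 [234.9 214.7] 83 [ 0.6542 -0.0224  0.0662] [ 0.6547 -0.0214  0.0659] [0.041 0.04  0.002]
0.065 [153.  235.2] 257 [ 0.8523 -0.1292  0.0688] [ 0.8422 -0.1235  0.0688] [0.094 0.113 0.007]
0.065 [249.  285.5] 23 [0.788  0.1521 0.0699] [0.7887 0.1545 0.0702] [0.005 0.026 0.01 ]
0.065 [266.8 284.3] 16 [0.7582 0.1809 0.0701] [0.7598 0.1816 0.0698] [0.019 0.005 0.01 ]
```

View pics/z1.png

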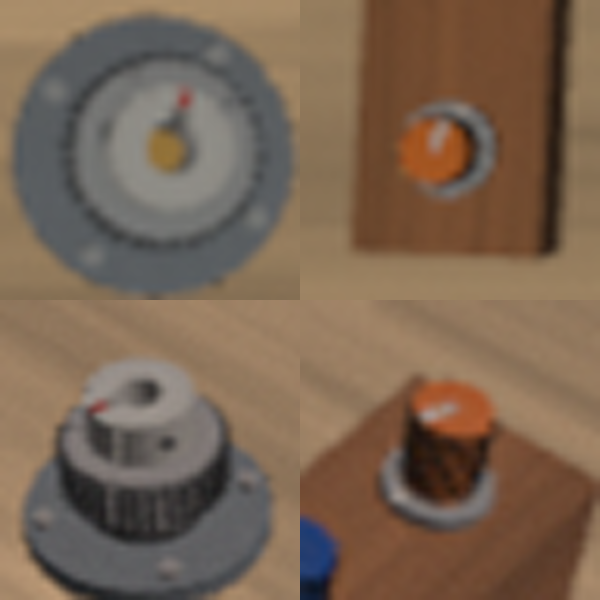

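The pulley keyway mark points about +x, slightly to the right. The head's white line does too, and the brass plate shows in the bore. Next I'll measure the yaws and the centres in both views.

```bash
cat >> h.py <<'E'
def wc(m,w):
    v,u=np.nonzero(m);k=w[m].astype(float);return (u*k).sum()/k.sum(),(v*k).sum()/k.sum()
def near(d,u,v,r):
    h,w=d['range_z'].shape;vv,uu=np.mgrid[:h,:w];return np.hypot(uu-u,vv-v)<r
E
python3 - <<'E'
from h import *
for n,pu,hd in(('top',(305.8,207),(190,234.5)),('scene',(223.4,163),(343.5,199))):
    d=cap(n);I=d['image'].astype(float);hsv=cv2.cvtColor(d['image'],cv2.COLOR_RGB2HSV).astype(int)
    R,G,B=I[...,0],I[...,1],I[...,2]
    w=np.clip(R-G-25,0,None)
    m=near(d,*pu,14)&(w>0);c=wc(m,w);p=onz(d,*c,.085)
    ce=onz(d,*pu,.085)
    print(n,'red',c,p.round(4),m.sum(),'hub px ctr',ce.round(4))
    # orange top face: bright orange and white on it
    o=near(d,*hd,9)&(hsv[...,1]>170)&(hsv[...,0]<18)&(hsv[...,2]>150)
    co=wc(o,np.ones_like(R))
    hull=np.zeros(o.shape,np.uint8);cv2.fillConvexPoly(hull,cv2.convexHull(np.argwhere(o)[:,::-1].astype(np.int32)),1)
    ww=np.where((hull>0),np.clip(B-90,0,None),0);cw=wc(ww>0,ww)
    v,u=np.nonzero(hull);e=(u.mean(),v.mean())
    a=onz(d,*e,.112);b=onz(d,*cw,.112)
    print(' head',e,a.round(4),'line',cw,b.round(4),'yaw',np.degrees(np.arctan2(b[1]-a[1],b[0]-a[0])),o.sum())
    x0,y0=int(hd[0])-7,int(hd[1])-9
    print(I[y0:y0+16,x0:x0+15,2].astype(int))
E
```

```text
top red (np.float64(305.822695035461), np.float64(204.2836879432624)) [ 0.5482 -0.1829  0.085 ] 19 hub px ctr [ 0.5397 -0.1827  0.085 ]
 head (np.float64(189.11111111111111), np.float64(234.86666666666667)) [0.4538 0.1779 0.112 ] line (np.float64(189.98666666666668), np.float64(232.74666666666667)) [0.4603 0.1753 0.112 ] yaw -22.075852198842252 34
[[ 44  45  47  46  47  46  48  49  50  50  48  47  49  47  48]
 [ 45  45  46  47  47  47  47  48  50  50  49  48  47  47  47]
 [ 44  46  46  47  48  46  48  50  50  50  49  49  48  50  48]
 [ 43  44  46  48  47  46  60  72  79  81  72  59  48  47  47]
 [ 45  46  46  47  59  83  98 101 104 113 119 103  69  45  46]
 [ 44  46  46  69  81  72  74  77  76  82 102 109 102  79  46]
 [ 43  46  52  67  65  42  40  91  95  42  49  74  99  95  60]
 [ 44  44  47  44  37  34  74 112  99  40  25  30  85 112  90]
 [ 44  46  41  32  33  33  98 114  67  34  28  18  63 104  94]
 [ 44  47  43  34  35  35  92 100  41  35  29  21  47  92  94]
 [ 44  44  41  35  34  33  59  63  34  34  30  21  58  98  92]
 [ 43  45  39  33  34  35  34  34  34  35  29  27  67 108
[... 920 characters left out ...]
2  97]
 [ 96  84  62  52  49  50  51  48  46  55  67  86 100 103 102]
 [ 85  64  50  46  45  45  44  48  45  44  45  51  73  97 103]
 [ 55  52  47  48  47  58  63  80  72  53  47  44  48  83 103]
 [ 54  55  41  45  79 105 105 128 110  69  46  48  44  65  93]
 [ 56  51  34  52 123 141 114  89  69  48  48  47  49  59  84]
 [ 55  50  26  26  57  65  54  51  50  46  48  49  48  39  64]
 [ 53  47  31  10  15  23  30  42  46  46  47  47  44  38  50]
 [ 57  43  22  13  12  19  24  21  28  32  31  30  22  40  51]
 [ 71  55  24  16  19  17  17  19  16  23  26  25   8  46  58]
 [ 98  78  26  14  12  22  22  19  16  24  23  19  26  47  58]
 [102  65  25  13  21  15  17  23  31  24  23  19  33  50  55]]
```

>>> servo_tool(
  series="0 0 -5 0.03 0.062 0 -1; 0 0 -5 0.02 0.058 0 -1; 0 0 -5 0.02 0.058 0 -1; 0 0 -5 0.02 0.058 0 -1; 0 0 -5 0.02 0.058 0 -1",
)

```text
time_s: 0.92
eef_pos: [0.3989, -0.2909, 0.2101]
ee_rot: [3.141, 0.039, 0.001]
contact_force: [1.1, 0.0, 0.0]
gripper_width: 0.0855
gripper_force: 0.0
```

>>> servo_tool(
  series="0 0 -1.5 0.007 0.06 0 -1; 0 0 0 0.007 0.06 0 -1; 0 0 0 0.007 0.06 0 -1; 0 0 0 0.007 0.06 0 -1; 0 0 0 0.007 0.06 0 -1",
)

```text
time_s: 1.55
eef_pos: [0.4335, 0.0091, 0.2103]
ee_rot: [3.141, 0.003, 0.002]
contact_force: [1.4, 0.3, -0.0]
gripper_width: 0.0853
gripper_force: 0.0
```

>>> servo_tool(
  series="0 0 0 0.007 0.056 0 -1; 0 0 0 0.007 0.056 0 -1; 0 0 0 0.007 0.056 0 -1; 0 0 0 0 0 -0.03 -0.2; 0 0 0 0 0 0 -0.2",
)

```text
time_s: 2.17
eef_pos: [0.4526, 0.1754, 0.1773]
ee_rot: [3.14, 0.006, -0.008]
contact_force: [-0.9, -0.7, -0.3]
gripper_width: 0.0519
gripper_force: 0.0
```

>>> servo_tool(
  series="0 0 0 0.0025 0.0015 -0.035 -0.2; 0 0 0 0 0 -0.035 -0.2; 0 0 0 0 0 -0.023 -0.2; 0 0 0 0 0 0 -0.2; 0 0 0 0 0 0 -0.2",
)

```text
time_s: 2.8
eef_pos: [0.4583, 0.1765, 0.0888]
ee_rot: [-3.141, -0.002, -0.004]
contact_force: [1.2, 0.3, 0.0]
gripper_width: 0.0511
gripper_force: 0.0
```

Run:
```python
from h import *
t=cap('top');s=cap('scene');print(monitor.sense()['eef_pos'])
z=lambda d,u,v,r,k:cv2.resize(d['image'][v-r:v+r,u-r:u+r,::-1],(k,k),interpolation=cv2.INTER_CUBIC)
cv2.imwrite('pics/z2.png',np.hstack([z(t,192,230,30,390),z(s,344,190,30,390)]))
```

```text
[0.45847229 0.176808   0.08900474]
```

View pics/z2.png

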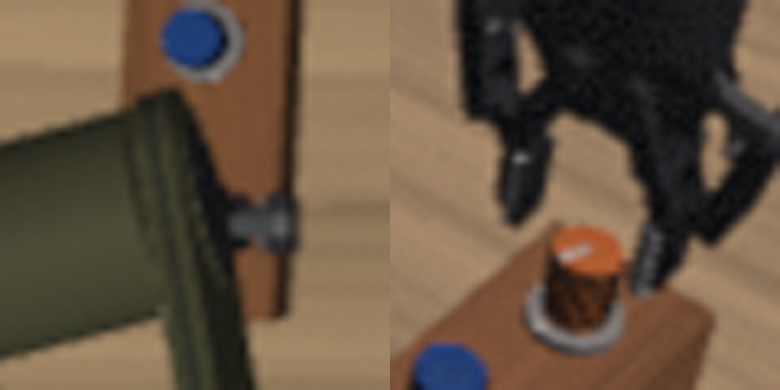

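The scene view shows the fingers straddling the orange head (crop 585,250), clear of the blue one. I'll go down 6 mm, nudge -3 mm in x and close.

>>> servo_tool(
  series="0 0 0 -0.003 0.0005 -0.006 -0.2; 0 0 0 0 0 0 0.3; 0 0 0 0 0 0 0.6; 0 0 0 0 0 0 1; 0 0 0 0 0 0 1",
  newtons=80,
)

```text
time_s: 3.52
eef_pos: [0.4539, 0.1773, 0.0813]
ee_rot: [-3.142, -0.004, 0.001]
contact_force: [-2.9, -0.6, 5.4]
gripper_width: 0.0243
gripper_force: 78.5
```

>>> servo_tool(
  series="0 0 0 0 0 0 1; 0 0 0 0 0 0 1; 0 0 0 0 0 0.02 1; 0 0 0 0 0 0.04 1; 0 0 0 0 0 0.04 1",
  newtons=80,
)

```text
time_s: 4.15
eef_pos: [0.4533, 0.1769, 0.18]
ee_rot: [3.141, 0.004, -0.003]
contact_force: [0.9, 0.5, -4.0]
gripper_width: 0.0239
gripper_force: 78.9
```

>>> servo_tool(
  series="0 0 0 0 -0.05 0 1; 0 0 0 0 -0.05 0 1; 0 0 0 0.015 -0.05 0 1; 0 0 0 0.015 -0.05 0 1; 0 0 0 0.015 -0.05 0 1",
)

```text
time_s: 4.78
eef_pos: [0.4988, -0.0745, 0.1794]
ee_rot: [-3.141, -0.003, 0.001]
contact_force: [0.3, 0.3, -2.5]
gripper_width: 0.0239
gripper_force: 79.3
```

>>> servo_tool(
  series="0 0 0 0.015 -0.05 0 1; 0 0 0 0.015 -0.05 0 1; 0 0 0 0.011 -0.008 0 1; 0 0 0 0 0 0 1; 0 0 0 0 0 0 1",
)

```text
time_s: 5.4
eef_pos: [0.5395, -0.1795, 0.18]
ee_rot: [-3.141, -0.005, 0.002]
contact_force: [1.2, 0.3, -4.6]
gripper_width: 0.0239
gripper_force: 79.5
```

Run:
```python
from h import *
t=cap('top');s=cap('scene');q=monitor.sense();print(q['eef_pos'],q['ee_rot'],q['joints'],q['contact_force'],q['moment'])
z=lambda d,u,v,r,k:cv2.resize(d['image'][v-r:v+r,u-r:u+r,::-1],(k,k),interpolation=cv2.INTER_CUBIC)
cv2.imwrite('pics/z3.png',np.hstack([z(t,303,208,25,300),z(s,224,145,32,500)[:,:]]) if 0 else cv2.hconcat([z(t,303,208,30,400),z(s,224,150,32,400)]))
```

```text
[ 0.53969993 -0.17949409  0.18062191] [-3.14126479e+00 -6.07930291e-03  6.34525886e-04] [-4.15521203e-01 -3.42231837e-02  1.86368246e+00  1.34950090e-04
  1.31263320e+00  1.15137003e+00] [ 0.31545289  0.89006049 -3.33881947] [ 0.01783432 -0.04056871 -0.04682017]
```

View pics/z3.png

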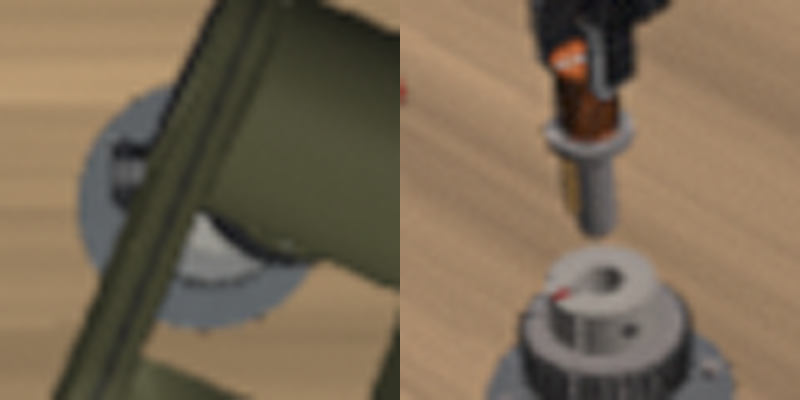

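The scene view shows the shaft held upright above the hub. The key (brass) is on the left side at crop (570,185), and the keyway mark is at crop (562,295). Next I'll measure the shaft axis relative to the hub, using the depth from this same camera.

```bash
cat >> h.py <<'E'
from scipy.optimize import least_squares
def rel(verbose=1):
    s=cap('scene');P=cloud(s);I=s['image'].astype(float);e=monitor.sense()['eef_pos']
    hsv=cv2.cvtColor(s['image'],cv2.COLOR_RGB2HSV).astype(int)
    nr=(np.hypot(P[...,0]-e[0],P[...,1]-e[1])<.035)
    z=P[...,2]
    hub=P[nr&(z>.064)&(z<.082)&(np.hypot(P[...,0]-.541,P[...,1]+.181)>.02)]
    fh=least_squares(lambda p:np.hypot(hub[:,0]-p[0],hub[:,1]-p[1])-.026,[.541,-.181],loss='soft_l1',f_scale=.001)
    m=nr&(z>e[2]-.060)&(z<e[2]-.016)&(np.hypot(P[...,0]-e[0],P[...,1]-e[1])<.016)
    brass=(hsv[...,1]>70)
    q=P[m&~brass];zm=e[2]-.0635
    fs=least_squares(lambda p:np.hypot(q[:,0]-p[0]-p[2]*(q[:,2]-zm),q[:,1]-p[1]-p[3]*(q[:,2]-zm))-.010,[e[0],e[1],0,0],loss='soft_l1',f_scale=.001)
    print('hub',fh.x.round(4),len(hub),'tip',fs.x.round(4),len(q),'rms',np.std(fs.fun).round(4),np.std(fh.fun).round(4),'brass n',(m&brass).sum(),P[m&brass].mean(0).round(4),'eef',e.round(4))
    return s,P
def edges(s): pass
E
python3 - <<'E'
from h import *
for i in range(3): s,P=rel()
# expected image slope of a vertical line vs. seen right edge
f=192/np.tan(np.radians(s['vfov'])/2);E=s['extrinsics']
pr=lambda p:(lambda c:(f*c[0]/c[2]+s['cx'],f*c[1]/c[2]+s['cy']))(E[:3,:3]@np.array(p)+E[:3,3])
e=monitor.sense()['eef_pos']
for z in(.085,.117,.168,.205):print(z,np.round(pr([e[0],e[1],z]),1))
I=s['image'];hsv=cv2.cvtColor(I,cv2.COLOR_RGB2HSV)
for v in range(140,158):print(v,' '.join('%3d/%3d'%(I[v,u].mean(),hsv[v,u,1]) for u in range(214,234)))
# red mark
R,G,B=[I[...,i].astype(float) for i in range(3)]
w=np.clip(np.minimum(R-G,R-B)-45,0,None)*near(s,221,163,14);c=wc(w>0,w);print('red',c,onz(s,*c,.085),(w>0).sum())
E
```

```text
hub [ 0.5388 -0.1814] 86 tip [ 0.5399 -0.1792  0.0278 -0.0127] 60 rms 0.0012 0.0015 brass n 29 [ 0.5514 -0.1813  0.1446] eef [ 0.5398 -0.1796  0.1808]
hub [ 0.5393 -0.1817] 88 tip [ 0.5407 -0.1805  0.0145  0.0181] 60 rms 0.0016 0.0013 brass n 31 [ 0.5521 -0.1805  0.1464] eef [ 0.5399 -0.1798  0.181 ]
hub [ 0.5389 -0.1817] 83 tip [ 0.5408 -0.1801  0.009   0.0068] 57 rms 0.001 0.0012 brass n 33 [ 0.5521 -0.1808  0.1463] eef [ 0.5399 -0.1799  0.1811]
0.085 [223.5 162.7]
0.117 [222.8 154.2]
0.168 [221.6 139.8]
0.205 [220.7 128.7]
140 124/ 91  97/ 61 105/ 16 119/ 18 105/ 38  88/ 56  85/ 83  87/ 92  87/ 88  94/ 69 103/ 63 115/ 38 118/ 15 115/  9 112/ 38 129/ 84 137/ 95 138/ 92 135/ 94 136/ 92
141 133/ 94 100/ 84  73/ 36  97/ 15 110/ 18 116/ 13 122/ 14 124/ 18 123/ 18 122/ 14 119/ 19 116/ 15 104/ 14 103/ 34 119/ 72 133/ 91 138/ 90 136/ 92 136/ 93 137/ 90
142 134/ 93 118/ 94  98/ 84  69/ 67  58/ 21  67/ 15  84/ 12  98/ 18 101/ 15  99/ 17  93/ 16  95/ 20 111/ 38 123/ 70 132/ 89 136/ 92 134/ 94 137/ 92 135/ 94 137/ 91
143 128/ 94 131/ 93 133/ 93  95/102  62/113  59/ 73  60/ 28  65/ 11  76/ 13 
[... 1792 characters left out ...]
 41  57/ 17  74/ 20  85/ 12 102/ 28 115/ 76 121/ 92 122/ 91 122/ 91 124/ 91 123/ 93 125/ 93 128/ 91
155 122/ 92 121/ 90 122/ 91 123/ 92 122/ 91 122/ 92 113/ 91  89/ 83  75/ 65  76/ 56  87/ 61 107/ 76 120/ 95 122/ 95 122/ 91 120/ 92 122/ 91 123/ 93 124/ 92 126/ 91
156 120/ 92 122/ 88 121/ 90 121/ 91 122/ 92 123/ 95 123/ 96 125/ 90 118/ 86 115/ 80 126/ 86 132/ 88 131/ 90 126/ 92 125/ 89 120/ 93 119/ 94 120/ 92 123/ 93 125/ 91
157 117/ 91 120/ 90 119/ 93 122/ 91 123/ 88 125/ 83 125/ 80 132/ 65 138/ 54 139/ 48 139/ 51 140/ 52 140/ 58 137/ 65 131/ 76 127/ 83 123/ 91 121/ 94 121/ 93 122/ 91
red (np.float64(217.27777777777777), np.float64(164.94444444444446)) [ 0.55928891 -0.18634231  0.085     ] 3
```

```bash
cat >> h.py <<'E'
def circ(d,img,c0,z,r0,span=.005):
    f=img.shape[0]/2/np.tan(np.radians(d['vfov'])/2);E=d['extrinsics'];pts=[]
    g=cv2.cvtColor(img,cv2.COLOR_RGB2GRAY).astype(np.float32)
    rs=np.arange(r0-span,r0+span,.0004)
    for a in np.radians(np.arange(0,360,6)):
        W=np.c_[c0[0]+rs*np.cos(a),c0[1]+rs*np.sin(a),np.full_like(rs,z)]
        C=W@E[:3,:3].T+E[:3,3];u=f*C[:,0]/C[:,2]+d['cx'];v=f*C[:,1]/C[:,2]+d['cy']
        p=cv2.remap(g,u.astype(np.float32)[None],v.astype(np.float32)[None],cv2.INTER_CUBIC)[0]
        k=np.abs(np.gradient(p));i=k.argmax()
        if k[i]>1 and 1<i<len(rs)-2: pts.append(W[i,:2])
    pts=np.array(pts)
    r=least_squares(lambda p:np.hypot(*(pts-p[:2]).T)-p[2],[*c0,r0],loss='soft_l1',f_scale=.0005)
    return r.x.round(4),len(pts),np.median(abs(r.fun)).round(4)
E
python3 - <<'E'
from h import *
t=cap('top');s=cap('scene')
t0=cv2.imread('pics/top0.png')[:,:,::-1].copy();s0=cv2.imread('pics/scene0.png')[:,:,::-1].copy()
for nm,d,i in(('top0',t,t0),('scene0',s,s0),('sceneNow',s,s['image'])):
    c=[.540,-.182]
    for _ in range(2):
        a=circ(d,i,c,.085,.026);c=a[0][:2]
    print(nm,'hub',a,'bore',circ(d,i,c,.085,.01075,.004))
def line(d,img,px,rad,z,w):
    m=near(d,*px,rad)&(w>0);v,u=np.nonzero(m);k=w[m]
    X=np.array([onz(d,a,b,z)[:2] for a,b in zip(u,v)]);mu=np.average(X,axis=0,weights=k)
    C=np.cov(X.T,aweights=k);L,V=np.linalg.eigh(C);x=V[:,1]*np.sign(V[0,1]);return mu.round(4),np.degrees(np.arctan2(x[1],x[0])).round(1),np.sqrt(L).round(4),m.sum()
for nm,d,i,h,rp in(('top',t,t0,(189.8,232.5),(307.5,201)),('scene',s,s0,(342,198.5),(218,164.5))):
    I=i.astype(float);R,G,B=[I[...,j] for j in range(3)]
    print(nm,'headline',line(d,i,h,3.2,.112,np.clip(B-58,0,None)))
    print(nm,'red',line(d,i,rp,5,.085,np.clip(R-np.maximum(G,B)-25,0,None)))
E
```

```text
top0 hub (array([ 0.5396, -0.1821,  0.0259]), 59, np.float64(0.0006)) bore (array([ 0.5391, -0.1817,  0.0109]), 58, np.float64(0.0005))
scene0 hub (array([ 0.538 , -0.1807,  0.0263]), 55, np.float64(0.0008)) bore (array([ 0.5374, -0.1804,  0.0096]), 55, np.float64(0.0008))
sceneNow hub (array([ 0.538 , -0.1808,  0.0262]), 56, np.float64(0.0011)) bore (array([ 0.5377, -0.1808,  0.0098]), 54, np.float64(0.0007))
top headline (array([0.4622, 0.1756]), np.float64(-5.4), array([0.0027, 0.0043]), np.int64(17))
top red (array([ 0.5593, -0.1873]), np.float64(-10.0), array([0.0015, 0.002 ]), np.int64(5))
scene headline (array([0.4591, 0.1749]), np.float64(-22.3), array([0.0019, 0.0042]), np.int64(15))
scene red (array([ 0.5583, -0.1882]), np.float64(84.9), array([0.0025, 0.0045]), np.int64(7))
```

The hub centres agree within 2 mm between the views, and both yaws are about -16°. I'll nudge over and go down to the mouth.

>>> servo_tool(
  series="0 0 0 -0.0014 -0.0012 -0.01 1; 0 0 0 0 0 -0.012 1; 0 0 0 0 0 -0.006 1; 0 0 0 0 0 -0.003 1; 0 0 0 0 0 0 1",
)

```text
time_s: 6.38
eef_pos: [0.5386, -0.182, 0.1496]
ee_rot: [-3.141, -0.004, 0.001]
contact_force: [0.6, -0.1, -3.9]
gripper_width: 0.0242
gripper_force: 79.5
```

>>> servo_tool(
  series="0 0 0 0 0 -0.002 1; 0 0 0 0 0 -0.001 1; 0 0 0 0 0 -0.001 1; 0 0 0 0 0 0 1",
)

```text
time_s: 6.88
eef_pos: [0.5386, -0.182, 0.1459]
ee_rot: [-3.142, -0.004, 0.0]
contact_force: [-0.3, 0.5, -2.8]
gripper_width: 0.0239
gripper_force: 79.5
```

>>> servo_tool(
  series="0 0 0 0 0 -0.001 1; 0 0 0 0 0 -0.001 1; 0 0 0 0 0 -0.001 1; 0 0 0 0 0 -0.001 1; 0 0 0 0 0 0 1",
)

```text
time_s: 7.5
eef_pos: [0.5386, -0.182, 0.1418]
ee_rot: [-3.141, -0.004, 0.0]
contact_force: [-0.4, -0.2, -2.9]
gripper_width: 0.0239
gripper_force: 79.5
```

Run:
```python
from h import *
s=cap('scene');q=monitor.sense();print(q['eef_pos'],q['contact_force'],q['moment'])
z=lambda d,u,v,r,k:cv2.resize(d['image'][v-r:v+r,u-r:u+r,::-1],(k,k),interpolation=cv2.INTER_CUBIC)
cv2.imwrite('pics/z4.png',z(s,224,152,26,500))
```

```text
[ 0.53862363 -0.18195375  0.14185044] [-0.2135761   0.19067293 -3.51664922] [ 0.00565142 -0.03083768  0.03265859]
```

View pics/z4.png

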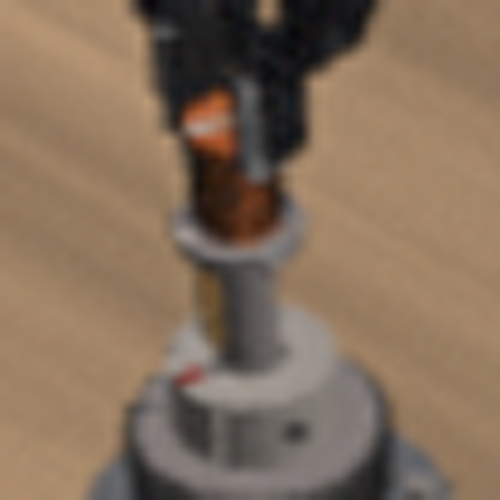

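The pilot is in the bore at crop (250,360) with the force unchanged, and the key is above the red mark. I'll go on to the depth where the key reaches the face.

>>> servo_tool(
  series="0 0 0 0 0 -0.002 1; 0 0 0 0 0 -0.002 1; 0 0 0 0 0 -0.0015 1; 0 0 0 0 0 -0.001 1; 0 0 0 0 0 0 1",
)

```text
time_s: 8.18
eef_pos: [0.5386, -0.182, 0.1352]
ee_rot: [-3.141, -0.004, 0.0]
contact_force: [-0.2, 0.1, -3.9]
gripper_width: 0.0243
gripper_force: 79.5
```

>>> servo_tool(
  series="0 0 0 0 0 -0.001 1; 0 0 0 0 0 -0.001 1; 0 0 0 0 0 -0.001 1; 0 0 0 0 0 0 1",
)

```text
time_s: 8.68
eef_pos: [0.5386, -0.182, 0.1323]
ee_rot: [-3.142, -0.003, 0.0]
contact_force: [-0.8, -1.2, -3.1]
gripper_width: 0.0237
gripper_force: 79.5
```

>>> servo_tool(
  series="0 0 0 0 0 -0.001 1; 0 0 0 0 0 -0.001 1; 0 0 0 0 0 -0.001 1; 0 0 0 0 0 0 1",
)

```text
time_s: 9.18
eef_pos: [0.5386, -0.1818, 0.1292]
ee_rot: [-3.141, -0.004, 0.0]
contact_force: [0.7, 0.4, -3.7]
gripper_width: 0.024
gripper_force: 79.5
```

>>> servo_tool(
  series="0 0 0 0 0 -0.0015 1; 0 0 0 0 0 -0.0015 1; 0 0 0 0 0 -0.0015 1; 0 0 0 0 0 -0.0015 1; 0 0 0 0 0 0 1",
)

```text
time_s: 9.8
eef_pos: [0.5386, -0.1819, 0.1232]
ee_rot: [-3.141, -0.004, 0.0]
contact_force: [0.5, 2.1, -3.0]
gripper_width: 0.0242
gripper_force: 79.6
```

>>> servo_tool(
  series="0 0 0 0 0 -0.0015 1; 0 0 0 0 0 -0.0015 1; 0 0 0 0 0 -0.0015 1; 0 0 0 0 0 -0.0015 1; 0 0 0 0 0 0 1",
)

```text
time_s: 10.42
eef_pos: [0.5386, -0.1819, 0.1172]
ee_rot: [-3.141, -0.004, 0.0]
contact_force: [0.4, 2.5, -2.4]
gripper_width: 0.0238
gripper_force: 79.7
```

Run:
```python
from h import *
s=cap('scene');q=monitor.sense();print(q['eef_pos'],q['contact_force'],q['moment'])
z=lambda d,u,v,r,k:cv2.resize(d['image'][v-r:v+r,u-r:u+r,::-1],(k,k),interpolation=cv2.INTER_CUBIC)
cv2.imwrite('pics/z5.png',z(s,224,152,26,500))
```

```text
[ 0.53857184 -0.1818923   0.11720124] [-0.19751497  2.29054356 -2.48720348] [ 0.52140586 -0.06734232  0.05282874]
```

View pics/z5.png

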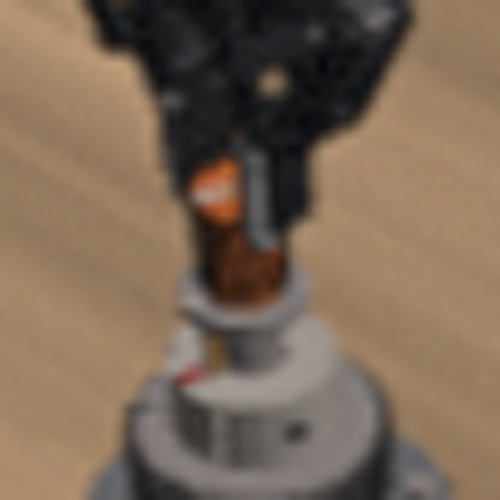

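The brass key is entering the slot at the red mark (crop 215,350), and the flange is about 20 mm above the hub. I'll ease +y by 0.5 mm and keep pushing down.

>>> servo_tool(
  series="0 0 0 0 0.0006 -0.002 1; 0 0 0 0 0 -0.002 1; 0 0 0 0 0 -0.002 1; 0 0 0 0 0 -0.002 1; 0 0 0 0 0 0 1",
  newtons=100,
)

```text
time_s: 11.1
eef_pos: [0.5391, -0.1816, 0.1102]
ee_rot: [3.141, 0.004, 0.002]
contact_force: [-0.1, 1.1, 2.3]
gripper_width: 0.0234
gripper_force: 99.1
```

>>> servo_tool(
  series="0 0 0 0 0 -0.002 1; 0 0 0 0 0 -0.002 1; 0 0 0 0 0 -0.002 1; 0 0 0 0 0 -0.001 1; 0 0 0 0 0 0 1",
)

```text
time_s: 11.72
eef_pos: [0.5389, -0.1816, 0.1027]
ee_rot: [3.141, 0.004, 0.001]
contact_force: [0.0, -0.1, 3.6]
gripper_width: 0.023
gripper_force: 99.3
```

>>> servo_tool(
  series="0 0 0 0 0 -0.0015 1; 0 0 0 0 0 -0.0015 1; 0 0 0 0 0 -0.001 1; 0 0 0 0 0 -0.001 1; 0 0 0 0 0 0 1",
)

```text
time_s: 12.35
eef_pos: [0.5389, -0.1816, 0.0977]
ee_rot: [3.141, 0.004, 0.001]
contact_force: [0.2, 0.9, 6.0]
gripper_width: 0.0234
gripper_force: 99.6
```

>>> servo_tool(
  series="0 0 0 0 0 -0.0005 1; 0 0 0 0 0 -0.0005 1; 0 0 0 0 0 0 1",
)

```text
time_s: 12.72
eef_pos: [0.539, -0.1816, 0.0968]
ee_rot: [3.141, 0.004, 0.001]
contact_force: [-0.2, 0.1, 6.1]
gripper_width: 0.023
gripper_force: 99.6
```

>>> servo_tool(
  series="0 0 0 0 0 -0.0005 1; 0 0 0 0 0 -0.0005 1; 0 0 0 0 0 0 1",
)

```text
time_s: 13.1
eef_pos: [0.5391, -0.1816, 0.0964]
ee_rot: [3.141, 0.004, 0.001]
contact_force: [-0.7, 1.4, 7.9]
gripper_width: 0.0232
gripper_force: 99.9
```

>>> servo_tool(
  series="0 0 0 0 0 -0.0005 1; 0 0 0 0 0 0 1",
)

```text
time_s: 13.35
eef_pos: [0.5391, -0.1816, 0.0964]
ee_rot: [3.141, 0.004, 0.001]
contact_force: [-1.8, 0.7, 10.1]
gripper_width: 0.0227
gripper_force: 100.1
```

>>> servo_tool(
  series="0 0 0 0 0 -0.001 1; 0 0 0 0 0 -0.001 1; 0 0 0 0 0 0 1; 0 0 0 0 0 0 1",
)

```text
time_s: 13.85
eef_pos: [0.5392, -0.1816, 0.0963]
ee_rot: [3.141, 0.004, 0.001]
contact_force: [-7.7, 2.4, 18.8]
gripper_width: 0.0235
gripper_force: 101.2
```

Run:
```python
from h import *
s=cap('scene');q=monitor.sense();print(q['eef_pos'],q['contact_force'],q['moment'])
z=lambda d,u,v,r,k:cv2.resize(d['image'][v-r:v+r,u-r:u+r,::-1],(k,k),interpolation=cv2.INTER_CUBIC)
cv2.imwrite('pics/z6.png',z(s,224,156,24,500))
```

```text
[ 0.53916618 -0.18161924  0.09630134] [-7.13263683  3.37575364 19.14040075] [ 0.58576059  1.2264806  -0.05313857]
```

View pics/z6.png

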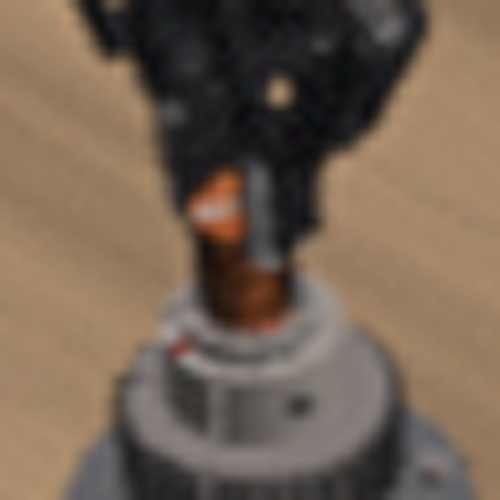

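The flange sits on the hub (crop 245,335) and the depth has stopped at 0.0963. I'll relieve the side force a little.

>>> servo_tool(
  series="0 0 0 -0.0008 0.0003 0 1; 0 0 0 0 0 0 1; 0 0 0 0 0 0 1",
)

```text
time_s: 14.28
eef_pos: [0.5391, -0.1816, 0.0963]
ee_rot: [3.14, 0.004, 0.004]
contact_force: [-4.7, 1.9, 17.2]
gripper_width: 0.0233
gripper_force: 101.0
```

>>> servo_tool(
  series="0 0 0 -0.001 0.0003 0 1; 0 0 0 0 0 0 1; 0 0 0 0 0 0 1; 0 0 0 0 0 0 1",
)

```text
time_s: 14.78
eef_pos: [0.5391, -0.1816, 0.0963]
ee_rot: [3.14, 0.003, 0.008]
contact_force: [-0.6, 1.0, 15.9]
gripper_width: 0.0234
gripper_force: 100.6
```

Run:
```python
from h import *
q=monitor.sense();print(q['time_s'],q['eef_pos'],q['contact_force'],q['gripper_force'])
if q['contact_force'][2]>9 and abs(q['eef_pos'][2]-.0963)<.0005: print(workorder.close_job())
```

```text
14.775 [ 0.53912946 -0.18160936  0.0963222 ] [-0.6478724   0.9618333  15.93755435] 100.57953715324402
the job is handed in; nothing more can be done
None
```

The keyed shaft is seated in the pulley with its flange on the hub and its key in the keyway (already in line, so no turning was needed), still gripped with the arm reading about 16 N upward against its push; I handed the job in at 14.8 s, and no verdict came back.

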